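Free the stuck curing-box carriage and send it home

TASK

The carriage of the little curing box is stuck on its rail with dried paint. Push it by its orange post until it breaks free, run it in gently until it is fully home, pressing it lightly but surely against the stop hidden inside the blue housing for a moment (never ramming it: stay under 15 N there), let it stay there and then press the green button on the housing to start the cure. The wet model turret riding on the carriage must stay standing in its place, untouched by the gripper, and the other things on the bench must be left where they are.

Things in the scene. Friction and masses are not known exactly. Their poses are not given: they have to be found in the camera images.
- cure_box: Curing box fixed to the bench, base 130 x 465 x 15 mm (y -215 to 250 mm), origin on its underside; y along the rails, inwards; z up. Amber clear hood over y 57 to 149 mm, 116 mm wide, top z 112 mm, open to -y; behind it an opaque blue housing, y 148 to 245 mm, 120 mm wide, top z 90 mm (strip at its front edge 112 mm). It hides a rigid stop, clamped elsewhere each time: 95 to 150 mm of travel.
- post_top (a point): Centre of the top of the orange upright post on the aluminium carriage; axes as cure_box. Post 24 mm (x) by 16 mm (y), 71 mm tall, top 105 mm above the bench; deck top at 34 mm, 80 mm wide, reaching from 25 mm behind the post to 125 mm in front. When home the post is still at least 32 mm clear of the hood.
- carriage (a joint): Travel of the carriage in m: 0 at the start, grows inwards (+y of cure_box). Stuck within about 3 mm of the start: it takes roughly 9 to 22 N to break free, fading over the next 6 mm or so; then it slides against about 4 N of friction and stays where it is left.
- home_pin (a joint): Hidden feeler pin (feather-light, 0.2 N) on the face of the end stop, in m: 0 until the carriage reaches it, 0.006 when the carriage is hard against the rigid stop. The carriage counts as home above 0.003.
- start (a joint): Travel of the start button in m: 0 up, 0.006 fully pressed; springs back.
- start_top (a point): Centre of the top of the green round start button, 26 mm across, on top of the blue housing; pressed straight down, 6 mm of travel, 5 N when fully down.
- turret_mid (a point): Grey model turret on a wooden painting grip, standing loose on the carriage deck about 95 mm in front of the post, 54 mm tall, foot 32 mm across, turret 36 x 40 mm with a thin barrel 30 mm long pointing roughly towards the post; this point is half-way up, z along its upright axis.
- paint_jar: Bystander: closed green glass paint jar with a white cap, 36 mm across, 45 mm tall; origin under its centre.
- tumbler: Bystander: empty drinking glass, 64 mm across, 85 mm tall; origin under its centre.
- tweezers: Bystander: dark steel tweezers lying flat, 110 mm long, 6 mm high; origin at the middle.
- cutters: Bystander: small side cutters with black handles lying flat, about 120 mm long; origin at the pivot.
- sanding_sticks: Bystander: orange and blue sanding sticks lying flat, 130 x 22 x 12 mm; origin under the centre.
- bit_pot: Bystander: white cylindrical pot, 32 mm across, 45 mm tall; origin under its centre.
- hull: Bystander: grey model hull, 110 x 55 x 30 mm; origin under its centre.
Not all that is in view belongs to the job. Leave any turquoise look-alike of the part that bears turret_mid alone.

How it is judged:
By the outcome, as a careful person would: the job done as asked, in the order asked, and still so for the second after the job is handed in, with the robot touching nothing.
It also fails if it takes over 72 s, if anything falls off the work surface, if the arm or the gripper's body presses on something with over 40 N, if the wrist force passes 120 N, or if a joint passes its speed limit or range.

ROBOT

A 6-joint arm with a two-finger parallel gripper is mounted at the origin on the work surface. World frame = base frame: x ahead of the robot, y to its left, z up, the work surface at z = 0. Lengths are in mm, angles in rad, forces in N, time in s.
With the tool pointing down it reaches from about 350 to 975 mm from the base axis. Payload 7.1 kg.
Tool frame: the origin (TCP) lies at the very end of the fingers, on their centre line; the grasp point (between the pads) lies 19 mm behind it (ctrl.tcp_to_grasp is the distance from the TCP to the grasp point, in mm); z points along the fingers, x is the direction in which the jaws open and shut, and the axes are right-handed (so a half turn about z gives the same grasp; the last joint's range is limited). The gripper opens to 88 mm and grips with 3 to 60 N. Pads are 20 mm wide; open, the fingers measure 115 mm over their backs; the gripper's body (75 mm by 178 mm) begins 61 mm behind the grasp point.
Start: joints at [1.329, 0.423, 1.63, -0, 1.089, -0.019], TCP at [138.07, 609.542, 222.675] pointing down, gripper open.
Joint ranges: [-3, 3], [-0.9, 2.11], [0.09, 2.58], [-1.31, 4.45], [0.11, 2.69], [-2.54, 2.54]. Speed limits (rad/s): [2.39, 2.39, 3.01, 3.14, 3.14, 3.14].

INTERFACE

Orientations are given as a rotation vector (axis times angle).
In Python, from workcell import get_obs, viewer, ctrl, masks_of gives the robot as it stands. The module is installed in compiled form; this text tells all that it offers.
- The arm moves only by the shell command python3 -m inch 'ROWS'. ROWS is JSON, a list of rows, each an object of numbers: "tx", "ty", "tz": the shift along the tool's x, y, z in cm; "ax", "ay", "az": the turn, a rotation vector about the tool's x, y, z in degrees; "jaw": the opening, from 0 (shut) to 1 (fully open). In form: [{"tx": .., "ty": .., "tz": .., "ax": .., "ay": .., "az": .., "jaw": ..}, ...]. A call has 1 to 12 rows; each row shifts and turns the commanded pose from where the row before left it, along the tool's axes as they then stand; what a row does not reach is not made up. A row lasts 1/8 s, in which the tool goes at most 62.5 mm and 10.7 degrees, less where a joint would pass 70% of its speed; a pose out of reach is approached as far as the arm can. A call is refused whole if a number of a shift passes 6.25 or a number of a turn 10.7, either way. A call with a gripper value outside its range is refused whole. The fingers move at their own pace and stop on an object; the grip force is fixed at half the most. Time passes only in rows, so rows that do not move let the fingers close. It gives the time, the measured TCP pose, the force and the opening at its end, in the units of the state.
- get_obs(): the state, without advancing time (a new reading comes with each control period).
- viewer.get_image(name): name is "scene" or "top"; returns (picture, depth): 400x640x3 uint8, red, green, blue; 400x640 float32, mm along the optical axis (not along the pixel's ray), 0 where there is no reading.
- viewer.get_calibration(name): a dict with "fx", "fy", "cx", "cy" (pixels), "distortion" ([k1, k2, p1, p2, k3] as OpenCV has them; the pictures are not rectified), "rvec" (rotation vector, rad) and "tvec" (3), from world to camera coordinates, as OpenCV has them. Camera axes: x right, y down, z forward; pixel columns grow to the right and rows downward; lengths in mm; the calibration is good to about 2 mm. A picture is of the moment at which its call begins. get_calibration takes no time and is no camera call.
- ctrl.close_job(): hands the job in, once; it reports no verdict.
Trained networks look in the newest picture that a camera, given by its name, has taken for a name from the list of things; names that differ only in an ending like _2 or _b are one class to them, and where a whole thing is asked for, a point or a joint stands for the part that bears it (a point fixed in the world has none). Each returns a list of dicts, best first, with "score" (0 to 1); they miss things now and then, are a little off and sometimes report something else, mostly with a low value. They report only what shows in the picture. A call takes as long as a camera call. They do not tell look-alikes from the thing itself.
- masks_of(camera, thing): "pixels" (400x640 bool, what is visible of it) and "location" ([column, row] in pixels, amid what is visible of it).
The state is a dict: "t": time; "qpos": joint angles; "qvel": joint speeds; "joint_torque": joint torques, N m; "ee_pos": TCP position; "orientation": TCP orientation; "ft_force": force on the tool from outside, world axes, zero at the start; "moment": the same for the moment, N m; "width": finger opening in mm.
Only numpy, scipy, OpenCV 4.12 (cv2) and the standard library are available. Lean on these libraries where they do the work, as an engineer would, in place of code of your own. Each camera call takes 0.05 s, during which the arm holds its last target. There are 200 camera calls.

## Working session

There is one attempt and no reset: what is moved stays moved. The work goes in short steps, Python scripts to look and compute and a shell command to move; the robot and the scene stay as the last step left them, time stands still between calls to the robot, and variables do not carry over. Pictures are saved under pics/ and viewed, about 8 in all and at most 12, crops included, and the job is handed in when it is done.

```bash
mkdir -p pics; cat > h.py <<'E'
import numpy as np, cv2
from workcell import get_obs, viewer, ctrl, masks_of
def cal(n):
    c=viewer.get_calibration(n); K=np.array([[c['fx'],0,c['cx']],[0,c['fy'],c['cy']],[0,0,1.]])
    return K,np.array(c['distortion'],float),cv2.Rodrigues(np.array(c['rvec'],float))[0],np.array(c['tvec'],float).ravel()
def world(n,px,d):
    K,D,R,t=cal(n); px=np.asarray(px,float).reshape(-1,1,2)
    u=cv2.undistortPoints(px,K,D).reshape(-1,2); d=np.asarray(d,float).reshape(-1,1)
    return (np.hstack([u*d,d])-t)@R
def cloud(n,mask,dep):
    r,c=np.nonzero(mask&(dep>0)); return world(n,np.c_[c,r],dep[r,c]),np.c_[c,r]
def proj(n,P):
    K,D,R,t=cal(n); return cv2.projectPoints(np.asarray(P,float).reshape(-1,1,3),R,t,K,D)[0].reshape(-1,2)
E
python3 - <<'E'
from h import *
for n in ("scene","top"):
    im,d=viewer.get_image(n); cv2.imwrite(f'pics/{n}0.png',im[:,:,::-1]); np.save(f'{n}0.npy',d)
    for th in ("cure_box","post_top","start_top","turret_mid"):
        for m in masks_of(n,th)[:3]:
            P,_=cloud(n,m['pixels'],d)
            if len(P)==0: continue
            hi=P[P[:,2]>np.percentile(P[:,2],97)-4]
            print(n,th,round(m['score'],2),np.round(m['location']),len(P),'med',np.round(np.median(P,0)),'min',np.round(np.percentile(P,2,axis=0)),'max',np.round(np.percentile(P,98,axis=0)),'top',np.round(np.median(hi,0)))
o=get_obs();print(o['t'],o['ft_force'],o['orientation'],o['width'])
E
```

```text
scene cure_box 0.64 [335. 193.] 7729 med [557.  66.  34.] min [ 464. -193.    3.] max [610. 253. 114.] top [522. 120. 112.]
scene post_top 0.8 [303. 208.] 1499 med [553. -76.  35.] min [ 503. -138.   17.] max [584.  48. 104.] top [ 550. -116.  104.]
scene start_top 0.59 [378. 142.] 63 med [515. 212. 111.] min [502. 201. 103.] max [523. 225. 114.] top [512. 213. 112.]
scene turret_mid 0.77 [256. 180.] 205 med [ 366. -114.   46.] min [ 344. -128.    3.] max [380. -94.  56.] top [ 353. -108.   53.]
scene turret_mid 0.52 [314. 194.] 268 med [547. -22.  79.] min [523. -39.  36.] max [557.  -1.  90.] top [546. -15.  88.]
scene turret_mid 0.48 [286. 160.] 230 med [365.  -1.  45.] min [342. -18.   1.] max [382.  20.  57.] top [355.   3.  54.]
top cure_box 0.72 [336. 199.] 2040 med [536. -69.  36.] min [ 498. -136.   30.] max [578.  43. 105.] top [ 545. -114.  105.]
top cure_box 0.71 [287. 208.] 11099 med [526.  48.  36.] min [ 456. -188.   11.] max [603. 249. 115.] top [518. 122. 113.]
top post_top 0.83 [338. 204.] 2071 med [536. -70.  36.] min [ 498. -137.   30.] max [581.  44. 105.] top [ 545. -114.  105.]
top start_top 0.4 [207. 212.] 125 med [510. 213. 112.] min [499. 201. 100.] max [523. 226. 116.] top [510. 214. 113.]
top turret_mid 0.75 [316. 202.] 308 med [537. -20.  82.] min [519. -40.  36.] max [557.   2.  90.] top [545. -13.  88.]
top turret_mid 0.71 [357. 281.] 334 med [ 359. -108.   48.] min [ 336. -130.   -2.] max [396. -92.  57.] top [ 351. -107.   55.]
top turret_mid 0.58 [305. 282.] 304 med [360.   5.  48.] min [338. -18.  40.] max [387.  28.  57.] top [352.   5.  54.]
0.5 [-0.30488021 -0.11576711  0.38761975] [ 2.45463587e+00  1.96068516e+00 -3.74236174e-05] 88.35132394048532
```

View pics/scene0.png

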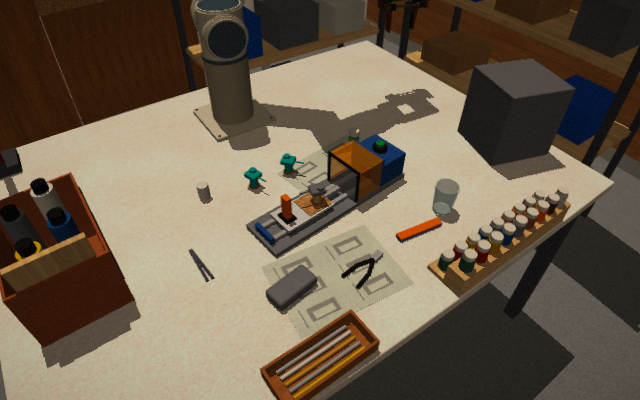

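View pics/top0.png

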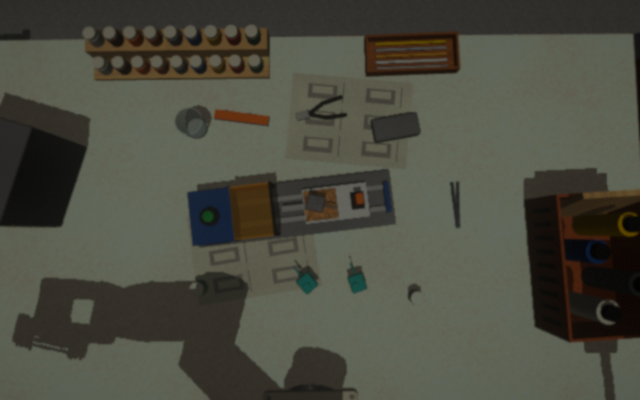

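```bash
python3 - <<'E'
from h import *
d=np.load('top0.npy'); im=cv2.imread('pics/top0.png'); P,px=cloud('top',np.ones_like(d,bool),d)
hsv=cv2.cvtColor(im,cv2.COLOR_BGR2HSV)[px[:,1],px[:,0]]
s=(P[:,0]>480)&(P[:,0]<600)&(P[:,1]>-150)&(P[:,1]<-80)&(P[:,2]>98)
print('post',s.sum(),P[s].mean(0),P[s].min(0),P[s].max(0), cv2.minAreaRect(P[s][:,:2].astype(np.float32)))
# deck top / base plate rectangles
for nm,s in (('deck',(abs(P[:,2]-35)<4)&(P[:,0]>480)&(P[:,0]<600)&(P[:,1]>-160)&(P[:,1]<60)),('house',(P[:,2]>80)&(P[:,2]<96)&(P[:,0]>430)&(P[:,0]<610)&(P[:,1]>130)&(P[:,1]<270)),('base',(abs(P[:,2]-15)<5)&(P[:,0]>440)&(P[:,0]<640)&(P[:,1]<-130)&(P[:,1]>-230)),):
    print(nm,s.sum(),cv2.minAreaRect(P[s][:,:2].astype(np.float32)),np.percentile(P[s],[3,97],axis=0).round())
b=(hsv[:,0]>40)&(hsv[:,0]<85)&(hsv[:,1]>90)&(P[:,1]>180)&(P[:,1]<240)&(P[:,0]>480)&(P[:,0]<545)&(P[:,2]>85)
print('btn',b.sum(),np.median(P[b],0),P[b].min(0),P[b].max(0))
E
```

```text
post 84 [ 545.15937158 -113.84327036  105.14541129] [ 532.98894004 -122.39384344   98.45564138] [ 556.66668403 -105.27993666  110.16809905] ((545.3936767578125, -114.10173797607422), (23.779029846191406, 16.146480560302734), 5.588088035583496)
deck 1641 ((537.4346923828125, -39.52183532714844), (80.0277328491211, 199.60675048828125), 6.022985458374023) [[ 500. -135.   32.]
 [ 580.   29.   39.]]
house 1850 ((510.45635986328125, 210.51974487304688), (120.46038055419922, 97.24864196777344), 6.647533416748047) [[453. 173.  86.]
 [566. 257.  95.]]
base 1082 ((550.6110229492188, -161.58352661132812), (129.7058868408203, 74.690673828125), 5.682979583740234) [[ 488. -199.   11.]
 [ 612. -133.   19.]]
btn 131 [509.93579472 214.04124072 111.5872668 ] [497.14359006 200.63227347  99.04775466] [523.42378427 229.79109362 119.02735852]
```

The scene view shows the post at (287,207), the grey turret ahead of it at (317,193), the hood and housing at (357,165) and (380,158), and the button at (379,145). The turquoise look-alikes stand apart at (253,177) and (289,163). Box yaw is about 6.1°, and the measured sizes match those given. I'll move behind the post at height.

```bash
python3 -m inch '[{"tx":-3.27,"ty":2.85,"jaw":0},{"tx":-3.27,"ty":2.85,"jaw":0},{"tx":-3.27,"ty":2.85,"jaw":0},{"tx":-3.27,"ty":2.85,"jaw":0},{"tx":-3.27,"ty":2.85,"jaw":0},{"tx":-3.27,"ty":2.85,"jaw":0},{"tx":-3.27,"ty":2.85,"jaw":0},{"tx":-3.27,"ty":2.85,"jaw":0},{"tx":-3.27,"ty":2.85,"jaw":0},{"tx":-3.27,"ty":2.85,"jaw":0}]'
python3 -m inch '[{"tx":-3.27,"ty":2.85,"jaw":0},{"tx":-3.27,"ty":2.85,"jaw":0},{"tx":-3.27,"ty":2.85,"jaw":0},{"tx":-3.27,"ty":2.85,"jaw":0},{"tx":-3.27,"ty":2.85,"jaw":0},{"tx":-3.27,"ty":2.85,"jaw":0},{"tx":-3.27,"ty":2.85,"jaw":0},{"tx":-3.27,"ty":2.85,"jaw":0},{"tx":-3.27,"ty":2.85,"jaw":0},{"tx":-3.27,"ty":2.85,"jaw":0}]'
python3 -m inch '[{"az":8.89,"jaw":0},{"az":8.89,"jaw":0},{"az":8.89,"jaw":0},{"az":8.89,"jaw":0},{"az":8.89,"jaw":0},{"az":8.89,"jaw":0},{"az":8.89,"jaw":0},{"az":8.89,"jaw":0},{"jaw":0}]'
```

```text
$[0]: bad value
$[0]: bad value
$[0]: bad value
```

```bash
python3 -m inch '[{"tx":0,"ty":0,"tz":0,"ax":0,"ay":0,"az":0,"jaw":0}]'; python3 -m inch '[{"tx":0,"ty":0,"tz":0,"ax":0,"ay":0,"az":0,"jaw":0.0}]'
```

```text
t: 0.62
ee_pos: [138.1, 609.5, 222.7]
orientation: [2.455, 1.961, -0.0]
ft_force: [0.0, -0.5, 0.2]
width: 80.9
t: 0.75
ee_pos: [138.1, 609.5, 222.7]
orientation: [2.455, 1.961, 0.0]
ft_force: [-0.4, 0.2, -0.5]
width: 71.6
```

All keys are required.

```bash
python3 -m inch '[{"tx":-3.27,"ty":2.85,"tz":0,"ax":0,"ay":0,"az":0,"jaw":0},{"tx":-3.27,"ty":2.85,"tz":0,"ax":0,"ay":0,"az":0,"jaw":0},{"tx":-3.27,"ty":2.85,"tz":0,"ax":0,"ay":0,"az":0,"jaw":0},{"tx":-3.27,"ty":2.85,"tz":0,"ax":0,"ay":0,"az":0,"jaw":0},{"tx":-3.27,"ty":2.85,"tz":0,"ax":0,"ay":0,"az":0,"jaw":0},{"tx":-3.27,"ty":2.85,"tz":0,"ax":0,"ay":0,"az":0,"jaw":0},{"tx":-3.27,"ty":2.85,"tz":0,"ax":0,"ay":0,"az":0,"jaw":0},{"tx":-3.27,"ty":2.85,"tz":0,"ax":0,"ay":0,"az":0,"jaw":0},{"tx":-3.27,"ty":2.85,"tz":0,"ax":0,"ay":0,"az":0,"jaw":0},{"tx":-3.27,"ty":2.85,"tz":0,"ax":0,"ay":0,"az":0,"jaw":0}]'
python3 -m inch '[{"tx":-3.27,"ty":2.85,"tz":0,"ax":0,"ay":0,"az":0,"jaw":0},{"tx":-3.27,"ty":2.85,"tz":0,"ax":0,"ay":0,"az":0,"jaw":0},{"tx":-3.27,"ty":2.85,"tz":0,"ax":0,"ay":0,"az":0,"jaw":0},{"tx":-3.27,"ty":2.85,"tz":0,"ax":0,"ay":0,"az":0,"jaw":0},{"tx":-3.27,"ty":2.85,"tz":0,"ax":0,"ay":0,"az":0,"jaw":0},{"tx":-3.27,"ty":2.85,"tz":0,"ax":0,"ay":0,"az":0,"jaw":0},{"tx":-3.27,"ty":2.85,"tz":0,"ax":0,"ay":0,"az":0,"jaw":0},{"tx":-3.27,"ty":2.85,"tz":0,"ax":0,"ay":0,"az":0,"jaw":0},{"tx":-3.27,"ty":2.85,"tz":0,"ax":0,"ay":0,"az":0,"jaw":0},{"tx":-3.27,"ty":2.85,"tz":0,"ax":0,"ay":0,"az":0,"jaw":0}]'
python3 -m inch '[{"tx":0,"ty":0,"tz":0,"ax":0,"ay":0,"az":8.89,"jaw":0},{"tx":0,"ty":0,"tz":0,"ax":0,"ay":0,"az":8.89,"jaw":0},{"tx":0,"ty":0,"tz":0,"ax":0,"ay":0,"az":8.89,"jaw":0},{"tx":0,"ty":0,"tz":0,"ax":0,"ay":0,"az":8.89,"jaw":0},{"tx":0,"ty":0,"tz":0,"ax":0,"ay":0,"az":8.89,"jaw":0},{"tx":0,"ty":0,"tz":0,"ax":0,"ay":0,"az":8.89,"jaw":0},{"tx":0,"ty":0,"tz":0,"ax":0,"ay":0,"az":8.89,"jaw":0},{"tx":0,"ty":0,"tz":0,"ax":0,"ay":0,"az":8.89,"jaw":0},{"tx":0,"ty":0,"tz":0,"ax":0,"ay":0,"az":0,"jaw":0}]'
python3 -c "
from h import *
o=get_obs();R=cv2.Rodrigues(np.array(o['orientation']))[0];print(o['ee_pos'],R.round(3),o['width'],o['qpos'])"
```

```text
t: 2.0
ee_pos: [344.4, 226.5, 223.0]
orientation: [2.454, 1.961, 0.001]
ft_force: [1.6, -0.5, -0.6]
width: 0.4
t: 3.25
ee_pos: [550.1, -155.6, 222.8]
orientation: [2.455, 1.96, 0.0]
ft_force: [0.0, -0.0, -0.1]
width: 0.6
t: 4.38
ee_pos: [549.5, -154.3, 222.7]
orientation: [3.137, 0.17, 0.0]
ft_force: [0.4, -0.7, 0.4]
width: 0.4
[ 549.51097347 -154.25217687  222.74904874] [[ 0.994  0.108  0.   ]
 [ 0.108 -0.994 -0.   ]
 [ 0.     0.    -1.   ]] 0.4454534308517203 [-2.94516449e-01  3.43907915e-01  1.75197616e+00 -3.49578691e-09
  1.04557205e+00 -4.02628049e-01]
```

```bash
python3 -m inch '[{"tx":0,"ty":0,"tz":4,"ax":0,"ay":0,"az":0,"jaw":0},{"tx":0,"ty":0,"tz":4,"ax":0,"ay":0,"az":0,"jaw":0},{"tx":0,"ty":0,"tz":4,"ax":0,"ay":0,"az":0,"jaw":0},{"tx":0,"ty":0,"tz":4,"ax":0,"ay":0,"az":0,"jaw":0},{"tx":0,"ty":0,"tz":0,"ax":0,"ay":0,"az":0,"jaw":0},{"tx":0,"ty":-0.5,"tz":0,"ax":0,"ay":0,"az":0,"jaw":0},{"tx":0,"ty":-0.5,"tz":0,"ax":0,"ay":0,"az":0,"jaw":0},{"tx":0,"ty":-0.5,"tz":0,"ax":0,"ay":0,"az":0,"jaw":0},{"tx":0,"ty":0,"tz":0,"ax":0,"ay":0,"az":0,"jaw":0}]'
python3 - <<'E'
from h import *
im,d=viewer.get_image('scene'); c=im[90:290,200:460]; cv2.imwrite('pics/s1.png',cv2.resize(c[:,:,::-1],None,fx=3,fy=3)[:600,:780])
E
```

```text
t: 5.5
ee_pos: [548.2, -138.9, 63.5]
orientation: [3.137, 0.169, 0.002]
ft_force: [0.1, 0.5, -0.2]
width: 0.4
```

View pics/s1.png

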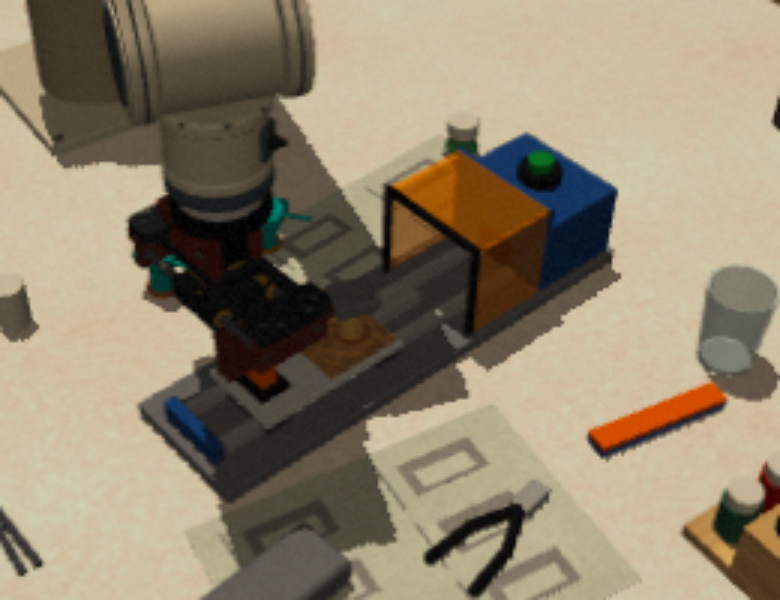

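The gripper is behind the post (265,378 in the crop), with its body well above everything else. I'll push gently now.

```bash
python3 -m inch '[{"tx":0,"ty":-0.1,"tz":0,"ax":0,"ay":0,"az":0,"jaw":0},{"tx":0,"ty":-0.1,"tz":0,"ax":0,"ay":0,"az":0,"jaw":0},{"tx":0,"ty":-0.1,"tz":0,"ax":0,"ay":0,"az":0,"jaw":0},{"tx":0,"ty":-0.1,"tz":0,"ax":0,"ay":0,"az":0,"jaw":0},{"tx":0,"ty":-0.1,"tz":0,"ax":0,"ay":0,"az":0,"jaw":0},{"tx":0,"ty":-0.1,"tz":0,"ax":0,"ay":0,"az":0,"jaw":0}]'
for i in 1; do python3 -m inch '[{"tx":0,"ty":-0.1,"tz":0,"ax":0,"ay":0,"az":0,"jaw":0}]'; done
python3 -m inch '[{"tx":0,"ty":-0.1,"tz":0,"ax":0,"ay":0,"az":0,"jaw":0}]'
python3 -m inch '[{"tx":0,"ty":-0.1,"tz":0,"ax":0,"ay":0,"az":0,"jaw":0}]'
```

```text
t: 6.3
ee_pos: [547.2, -133.3, 62.7]
orientation: [-3.137, -0.167, 0.0]
ft_force: [0.5, -0.3, 0.5]
width: 0.3
t: 6.42
ee_pos: [547.2, -132.7, 62.7]
orientation: [3.136, 0.168, 0.0]
ft_force: [-0.6, -3.0, -1.3]
width: 0.3
t: 6.55
ee_pos: [547.1, -131.7, 62.7]
orientation: [3.137, 0.168, 0.0]
ft_force: [0.3, -3.8, -0.7]
width: 0.5
t: 6.68
ee_pos: [547.0, -131.0, 62.7]
orientation: [3.136, 0.168, 0.0]
ft_force: [0.0, -7.9, -1.5]
width: 0.2
```

```bash

python3 -m inch '[{"tx":0,"ty":-0.1,"tz":0,"ax":0,"ay":0,"az":0,"jaw":0}]'
python3 -m inch '[{"tx":0,"ty":-0.1,"tz":0,"ax":0,"ay":0,"az":0,"jaw":0}]'
python3 -m inch '[{"tx":0,"ty":-0.1,"tz":0,"ax":0,"ay":0,"az":0,"jaw":0}]'
```

```text
t: 6.8
ee_pos: [547.0, -130.6, 62.7]
orientation: [3.135, 0.168, 0.001]
ft_force: [-0.5, -12.1, -2.9]
width: 0.8
t: 6.92
ee_pos: [546.9, -129.9, 62.7]
orientation: [3.135, 0.168, 0.001]
ft_force: [-0.6, -12.8, -2.6]
width: 0.3
t: 7.05
ee_pos: [546.9, -129.5, 62.8]
orientation: [3.134, 0.169, 0.001]
ft_force: [-1.6, -17.1, -3.2]
width: 0.4
```

```bash

python3 -m inch '[{"tx":0,"ty":-0.05,"tz":0,"ax":0,"ay":0,"az":0,"jaw":0}]'
python3 -m inch '[{"tx":0,"ty":-0.05,"tz":0,"ax":0,"ay":0,"az":0,"jaw":0}]'
python3 -m inch '[{"tx":0,"ty":-0.05,"tz":0,"ax":0,"ay":0,"az":0,"jaw":0}]'
python3 -m inch '[{"tx":0,"ty":-0.05,"tz":0,"ax":0,"ay":0,"az":0,"jaw":0}]'
```

```text
t: 7.18
ee_pos: [546.9, -129.3, 62.7]
orientation: [3.134, 0.169, 0.001]
ft_force: [-1.3, -18.4, -2.5]
width: 0.8
t: 7.3
ee_pos: [546.7, -128.3, 62.7]
orientation: [3.135, 0.168, 0.001]
ft_force: [-0.5, -11.5, -2.0]
width: 0.7
t: 7.42
ee_pos: [546.6, -127.4, 62.7]
orientation: [3.135, 0.168, 0.001]
ft_force: [-0.6, -5.7, -1.0]
width: 0.7
t: 7.55
ee_pos: [546.5, -126.4, 62.7]
orientation: [3.136, 0.167, 0.001]
ft_force: [0.1, -8.4, -1.6]
width: 0.6
```

```bash

python3 -m inch '[{"tx":0,"ty":-0.07,"tz":0,"ax":0,"ay":0,"az":0,"jaw":0},{"tx":0,"ty":-0.07,"tz":0,"ax":0,"ay":0,"az":0,"jaw":0},{"tx":0,"ty":-0.07,"tz":0,"ax":0,"ay":0,"az":0,"jaw":0},{"tx":0,"ty":-0.07,"tz":0,"ax":0,"ay":0,"az":0,"jaw":0},{"tx":0,"ty":-0.1,"tz":0,"ax":0,"ay":0,"az":0,"jaw":0},{"tx":0,"ty":-0.1,"tz":0,"ax":0,"ay":0,"az":0,"jaw":0},{"tx":0,"ty":-0.1,"tz":0,"ax":0,"ay":0,"az":0,"jaw":0},{"tx":0,"ty":-0.1,"tz":0,"ax":0,"ay":0,"az":0,"jaw":0}]'
python3 -m inch '[{"tx":0,"ty":-0.12,"tz":0,"ax":0,"ay":0,"az":0,"jaw":0},{"tx":0,"ty":-0.14,"tz":0,"ax":0,"ay":0,"az":0,"jaw":0},{"tx":0,"ty":-0.16,"tz":0,"ax":0,"ay":0,"az":0,"jaw":0},{"tx":0,"ty":-0.2,"tz":0,"ax":0,"ay":0,"az":0,"jaw":0},{"tx":0,"ty":-0.2,"tz":0,"ax":0,"ay":0,"az":0,"jaw":0},{"tx":0,"ty":-0.2,"tz":0,"ax":0,"ay":0,"az":0,"jaw":0},{"tx":0,"ty":-0.2,"tz":0,"ax":0,"ay":0,"az":0,"jaw":0},{"tx":0,"ty":-0.2,"tz":0,"ax":0,"ay":0,"az":0,"jaw":0},{"tx":0,"ty":-0.2,"tz":0,"ax":0,"ay":0,"az":0,"jaw":0},{"tx":0,"ty":-0.2,"tz":0,"ax":0,"ay":0,"az":0,"jaw":0},{"tx":0,"ty":-0.2,"tz":0,"ax":0,"ay":0,"az":0,"jaw":0},{"tx":0,"ty":-0.2,"tz":0,"ax":0,"ay":0,"az":0,"jaw":0}]'
```

```text
t: 8.55
ee_pos: [545.7, -119.1, 62.7]
orientation: [3.137, 0.167, 0.0]
ft_force: [-1.0, -5.8, -0.9]
width: 0.5
t: 10.05
ee_pos: [543.4, -97.0, 62.7]
orientation: [3.136, 0.168, 0.0]
ft_force: [0.3, -6.7, -1.6]
width: 0.6
```

```bash
python3 - <<'E'
from h import *
im,d=viewer.get_image('scene'); c=im[90:290,200:460]; cv2.imwrite('pics/s2.png',cv2.resize(c[:,:,::-1],None,fx=3,fy=3)[:600,:780])
o=get_obs();print(o['t'],o['ee_pos'],o['ft_force'])
E
```

```text
10.1 [543.34731228 -96.67966349  62.71486875] [-0.12818482 -3.31554352 -1.51228499]
```

View pics/s2.png

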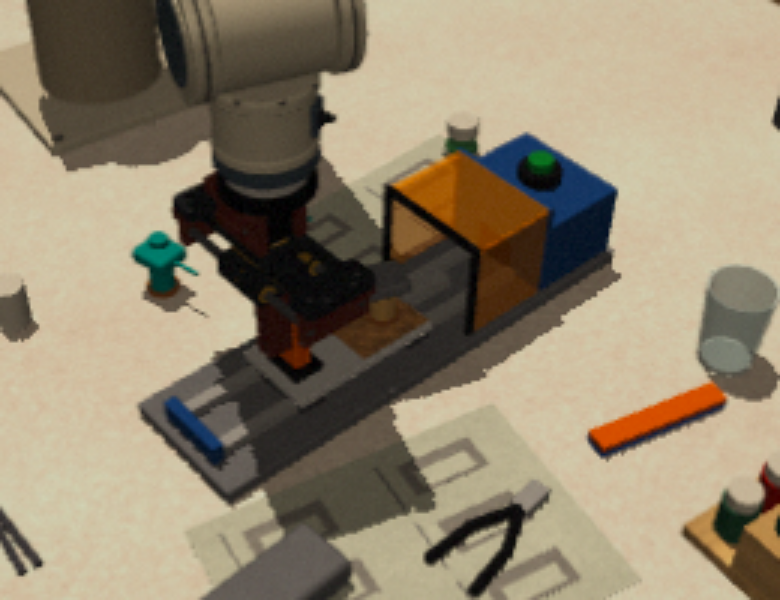

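The carriage moves and the turret's grip (385,310) still stands in its place. I'll go on to about 80 mm of travel.

```bash

python3 -m inch '[{"tx":0,"ty":-0.2,"tz":0,"ax":0,"ay":0,"az":0,"jaw":0},{"tx":0,"ty":-0.2,"tz":0,"ax":0,"ay":0,"az":0,"jaw":0},{"tx":0,"ty":-0.2,"tz":0,"ax":0,"ay":0,"az":0,"jaw":0},{"tx":0,"ty":-0.2,"tz":0,"ax":0,"ay":0,"az":0,"jaw":0},{"tx":0,"ty":-0.2,"tz":0,"ax":0,"ay":0,"az":0,"jaw":0},{"tx":0,"ty":-0.2,"tz":0,"ax":0,"ay":0,"az":0,"jaw":0},{"tx":0,"ty":-0.2,"tz":0,"ax":0,"ay":0,"az":0,"jaw":0},{"tx":0,"ty":-0.2,"tz":0,"ax":0,"ay":0,"az":0,"jaw":0},{"tx":0,"ty":-0.2,"tz":0,"ax":0,"ay":0,"az":0,"jaw":0},{"tx":0,"ty":-0.2,"tz":0,"ax":0,"ay":0,"az":0,"jaw":0},{"tx":0,"ty":-0.2,"tz":0,"ax":0,"ay":0,"az":0,"jaw":0},{"tx":0,"ty":-0.2,"tz":0,"ax":0,"ay":0,"az":0,"jaw":0}]'
python3 -m inch '[{"tx":0,"ty":-0.2,"tz":0,"ax":0,"ay":0,"az":0,"jaw":0},{"tx":0,"ty":-0.2,"tz":0,"ax":0,"ay":0,"az":0,"jaw":0},{"tx":0,"ty":-0.2,"tz":0,"ax":0,"ay":0,"az":0,"jaw":0},{"tx":0,"ty":-0.2,"tz":0,"ax":0,"ay":0,"az":0,"jaw":0},{"tx":0,"ty":-0.2,"tz":0,"ax":0,"ay":0,"az":0,"jaw":0},{"tx":0,"ty":-0.2,"tz":0,"ax":0,"ay":0,"az":0,"jaw":0},{"tx":0,"ty":-0.2,"tz":0,"ax":0,"ay":0,"az":0,"jaw":0},{"tx":0,"ty":-0.16,"tz":0,"ax":0,"ay":0,"az":0,"jaw":0},{"tx":0,"ty":-0.13,"tz":0,"ax":0,"ay":0,"az":0,"jaw":0},{"tx":0,"ty":-0.1,"tz":0,"ax":0,"ay":0,"az":0,"jaw":0},{"tx":0,"ty":-0.1,"tz":0,"ax":0,"ay":0,"az":0,"jaw":0}]'
```

```text
t: 11.6
ee_pos: [540.8, -73.1, 62.7]
orientation: [3.137, 0.168, 0.0]
ft_force: [-0.1, -6.7, -1.7]
width: 0.2
t: 12.98
ee_pos: [538.8, -54.0, 62.7]
orientation: [3.137, 0.167, 0.0]
ft_force: [-1.0, -5.3, -1.3]
width: 0.2
```

```bash
cat > ok.py <<'E'
from workcell import get_obs
import sys
o=get_obs(); f=o['ft_force'];print(round(o['t'],2),o['ee_pos'].round(2) if hasattr(o['ee_pos'],'round') else o['ee_pos'],f); sys.exit(abs(f[1])>8.3)
E
python3 -m inch '[{"tx":0,"ty":-0.1,"tz":0,"ax":0,"ay":0,"az":0,"jaw":0},{"tx":0,"ty":-0.1,"tz":0,"ax":0,"ay":0,"az":0,"jaw":0},{"tx":0,"ty":-0.1,"tz":0,"ax":0,"ay":0,"az":0,"jaw":0},{"tx":0,"ty":-0.1,"tz":0,"ax":0,"ay":0,"az":0,"jaw":0},{"tx":0,"ty":-0.1,"tz":0,"ax":0,"ay":0,"az":0,"jaw":0},{"tx":0,"ty":-0.1,"tz":0,"ax":0,"ay":0,"az":0,"jaw":0},{"tx":0,"ty":-0.1,"tz":0,"ax":0,"ay":0,"az":0,"jaw":0},{"tx":0,"ty":-0.1,"tz":0,"ax":0,"ay":0,"az":0,"jaw":0},{"tx":0,"ty":-0.1,"tz":0,"ax":0,"ay":0,"az":0,"jaw":0}]' >/dev/null; python3 ok.py &&
python3 -m inch '[{"tx":0,"ty":-0.07,"tz":0,"ax":0,"ay":0,"az":0,"jaw":0},{"tx":0,"ty":-0.07,"tz":0,"ax":0,"ay":0,"az":0,"jaw":0}]' >/dev/null && python3 ok.py &&
python3 -m inch '[{"tx":0,"ty":-0.07,"tz":0,"ax":0,"ay":0,"az":0,"jaw":0},{"tx":0,"ty":-0.07,"tz":0,"ax":0,"ay":0,"az":0,"jaw":0}]' >/dev/null && python3 ok.py &&
python3 -m inch '[{"tx":0,"ty":-0.07,"tz":0,"ax":0,"ay":0,"az":0,"jaw":0},{"tx":0,"ty":-0.07,"tz":0,"ax":0,"ay":0,"az":0,"jaw":0}]' >/dev/null && python3 ok.py &&
python3 -m inch '[{"tx":0,"ty":-0.07,"tz":0,"ax":0,"ay":0,"az":0,"jaw":0},{"tx":0,"ty":-0.07,"tz":0,"ax":0,"ay":0,"az":0,"jaw":0}]' >/dev/null && python3 ok.py &&
python3 -m inch '[{"tx":0,"ty":-0.07,"tz":0,"ax":0,"ay":0,"az":0,"jaw":0},{"tx":0,"ty":-0.07,"tz":0,"ax":0,"ay":0,"az":0,"jaw":0}]' >/dev/null && python3 ok.py
```

```text
14.1 [537.77 -44.91  62.69] [ 0.99148416 -4.86168282 -1.83920353]False
```

```bash
sed -i 's/sys.exit(\(.*\))$/sys.exit(int(\1))/' ok.py
python3 -m inch '[{"tx":0,"ty":-0.07,"tz":0,"ax":0,"ay":0,"az":0,"jaw":0},{"tx":0,"ty":-0.07,"tz":0,"ax":0,"ay":0,"az":0,"jaw":0}]' >/dev/null && python3 ok.py &&
python3 -m inch '[{"tx":0,"ty":-0.07,"tz":0,"ax":0,"ay":0,"az":0,"jaw":0},{"tx":0,"ty":-0.07,"tz":0,"ax":0,"ay":0,"az":0,"jaw":0}]' >/dev/null && python3 ok.py &&
python3 -m inch '[{"tx":0,"ty":-0.07,"tz":0,"ax":0,"ay":0,"az":0,"jaw":0},{"tx":0,"ty":-0.07,"tz":0,"ax":0,"ay":0,"az":0,"jaw":0}]' >/dev/null && python3 ok.py &&
python3 -m inch '[{"tx":0,"ty":-0.07,"tz":0,"ax":0,"ay":0,"az":0,"jaw":0},{"tx":0,"ty":-0.07,"tz":0,"ax":0,"ay":0,"az":0,"jaw":0}]' >/dev/null && python3 ok.py &&
python3 -m inch '[{"tx":0,"ty":-0.07,"tz":0,"ax":0,"ay":0,"az":0,"jaw":0},{"tx":0,"ty":-0.07,"tz":0,"ax":0,"ay":0,"az":0,"jaw":0}]' >/dev/null && python3 ok.py &&
python3 -m inch '[{"tx":0,"ty":-0.07,"tz":0,"ax":0,"ay":0,"az":0,"jaw":0},{"tx":0,"ty":-0.07,"tz":0,"ax":0,"ay":0,"az":0,"jaw":0}]' >/dev/null && python3 ok.py &&
python3 -m inch '[{"tx":0,"ty":-0.07,"tz":0,"ax":0,"ay":0,"az":0,"jaw":0},{"tx":0,"ty":-0.07,"tz":0,"ax":0,"ay":0,"az":0,"jaw":0}]' >/dev/null && python3 ok.py &&
python3 -m inch '[{"tx":0,"ty":-0.07,"tz":0,"ax":0,"ay":0,"az":0,"jaw":0},{"tx":0,"ty":-0.07,"tz":0,"ax":0,"ay":0,"az":0,"jaw":0}]' >/dev/null && python3 ok.py
```

```text
14.35 [537.65 -43.49  62.7 ] [ 0.75695568 -4.52383358 -0.32058045]
14.6 [537.46 -42.13  62.66] [ 1.44451836 -4.1103535  -1.93877223]
14.85 [537.33 -40.75  62.66] [-0.84987066 -4.95499696 -1.79899816]
15.1 [537.17 -39.34  62.68] [ 0.86195235 -4.68989306 -0.92616669]
15.35 [537.04 -37.97  62.68] [ 0.98512883 -5.09270354 -1.27954364]
15.6 [536.89 -36.57  62.69] [ 0.2521514  -4.77453544 -0.4127774 ]
15.85 [536.75 -35.19  62.68] [ 0.91747554 -3.40402675 -0.94614077]
16.1 [536.6  -33.8   62.68] [ 1.43982423 -3.63619569 -0.97402293]
```

```bash

python3 -m inch '[{"tx":0,"ty":-0.08,"tz":0,"ax":0,"ay":0,"az":0,"jaw":0},{"tx":0,"ty":-0.08,"tz":0,"ax":0,"ay":0,"az":0,"jaw":0}]' >/dev/null && python3 ok.py &&
python3 -m inch '[{"tx":0,"ty":-0.08,"tz":0,"ax":0,"ay":0,"az":0,"jaw":0},{"tx":0,"ty":-0.08,"tz":0,"ax":0,"ay":0,"az":0,"jaw":0}]' >/dev/null && python3 ok.py &&
python3 -m inch '[{"tx":0,"ty":-0.08,"tz":0,"ax":0,"ay":0,"az":0,"jaw":0},{"tx":0,"ty":-0.08,"tz":0,"ax":0,"ay":0,"az":0,"jaw":0}]' >/dev/null && python3 ok.py &&
python3 -m inch '[{"tx":0,"ty":-0.08,"tz":0,"ax":0,"ay":0,"az":0,"jaw":0},{"tx":0,"ty":-0.08,"tz":0,"ax":0,"ay":0,"az":0,"jaw":0}]' >/dev/null && python3 ok.py &&
python3 -m inch '[{"tx":0,"ty":-0.08,"tz":0,"ax":0,"ay":0,"az":0,"jaw":0},{"tx":0,"ty":-0.08,"tz":0,"ax":0,"ay":0,"az":0,"jaw":0}]' >/dev/null && python3 ok.py &&
python3 -m inch '[{"tx":0,"ty":-0.08,"tz":0,"ax":0,"ay":0,"az":0,"jaw":0},{"tx":0,"ty":-0.08,"tz":0,"ax":0,"ay":0,"az":0,"jaw":0}]' >/dev/null && python3 ok.py &&
python3 -m inch '[{"tx":0,"ty":-0.08,"tz":0,"ax":0,"ay":0,"az":0,"jaw":0},{"tx":0,"ty":-0.08,"tz":0,"ax":0,"ay":0,"az":0,"jaw":0}]' >/dev/null && python3 ok.py &&
python3 -m inch '[{"tx":0,"ty":-0.08,"tz":0,"ax":0,"ay":0,"az":0,"jaw":0},{"tx":0,"ty":-0.08,"tz":0,"ax":0,"ay":0,"az":0,"jaw":0}]' >/dev/null && python3 ok.py &&
python3 -m inch '[{"tx":0,"ty":-0.08,"tz":0,"ax":0,"ay":0,"az":0,"jaw":0},{"tx":0,"ty":-0.08,"tz":0,"ax":0,"ay":0,"az":0,"jaw":0}]' >/dev/null && python3 ok.py &&
python3 -m inch '[{"tx":0,"ty":-0.08,"tz":0,"ax":0,"ay":0,"az":0,"jaw":0},{"tx":0,"ty":-0.08,"tz":0,"ax":0,"ay":0,"az":0,"jaw":0}]' >/dev/null && python3 ok.py &&
python3 -m inch '[{"tx":0,"ty":-0.08,"tz":0,"ax":0,"ay":0,"az":0,"jaw":0},{"tx":0,"ty":-0.08,"tz":0,"ax":0,"ay":0,"az":0,"jaw":0}]' >/dev/null && python3 ok.py &&
python3 -m inch '[{"tx":0,"ty":-0.08,"tz":0,"ax":0,"ay":0,"az":0,"jaw":0},{"tx":0,"ty":-0.08,"tz":0,"ax":0,"ay":0,"az":0,"jaw":0}]' >/dev/null && python3 ok.py &&
python3 -m inch '[{"tx":0,"ty":-0.08,"tz":0,"ax":0,"ay":0,"az":0,"jaw":0},{"tx":0,"ty":-0.08,"tz":0,"ax":0,"ay":0,"az":0,"jaw":0}]' >/dev/null && python3 ok.py &&
python3 -m inch '[{"tx":0,"ty":-0.08,"tz":0,"ax":0,"ay":0,"az":0,"jaw":0},{"tx":0,"ty":-0.08,"tz":0,"ax":0,"ay":0,"az":0,"jaw":0}]' >/dev/null && python3 ok.py
```

```text
16.35 [536.41 -32.22  62.67] [ 1.41729785 -3.76351992 -1.47120767]
16.6 [536.23 -30.6   62.67] [ 0.45332154 -4.23197329 -1.70690776]
16.85 [536.08 -29.01  62.69] [ 0.79581298 -4.49033403 -1.04582242]
17.1 [535.89 -27.41  62.67] [ 0.58652904 -3.98331168 -2.19964104]
17.35 [535.71 -25.84  62.69] [ 1.53685584 -4.61834131  0.04910863]
17.6 [535.55 -24.24  62.68] [ 1.73887906 -4.14924081 -2.09784039]
17.85 [535.38 -22.65  62.68] [ 0.2875367  -5.07471291 -1.65272974]
18.1 [535.22 -21.07  62.69] [ 2.34475201 -4.44935539 -1.51287899]
18.35 [535.04 -19.48  62.67] [ 0.69812029 -3.65222864 -1.05531087]
18.6 [534.85 -17.88  62.66] [ 2.82310062 -4.41693711 -1.75768171]
18.85 [534.69 -16.27  62.69] [ 0.17282595 -4.88027476 -1.71096267]
19.1 [534.68 -15.62  62.7 ] [  1.23482948 -14.67716626  -1.97829314]
```

The stop is reached: motion stalled and the force rose. I'll ease off slightly and hold.

```bash

python3 -m inch '[{"tx":0,"ty":0.04,"tz":0,"ax":0,"ay":0,"az":0,"jaw":0}]' >/dev/null; python3 ok.py; 
python3 -m inch '[{"tx":0,"ty":0,"tz":0,"ax":0,"ay":0,"az":0,"jaw":0}]' >/dev/null; python3 ok.py
```

```text
19.23 [534.65 -15.69  62.69] [ 0.79045178 -6.26650023 -1.77442593]
19.35 [534.7  -15.68  62.72] [ 0.55360703 -8.66381471 -1.30157793]
```

```bash

python3 -m inch '[{"tx":0,"ty":-0.01,"tz":0,"ax":0,"ay":0,"az":0,"jaw":0},{"tx":0,"ty":0,"tz":0,"ax":0,"ay":0,"az":0,"jaw":0},{"tx":0,"ty":0,"tz":0,"ax":0,"ay":0,"az":0,"jaw":0}]' >/dev/null; python3 ok.py; 
python3 -m inch '[{"tx":0,"ty":0,"tz":0,"ax":0,"ay":0,"az":0,"jaw":0},{"tx":0,"ty":0,"tz":0,"ax":0,"ay":0,"az":0,"jaw":0},{"tx":0,"ty":0,"tz":0,"ax":0,"ay":0,"az":0,"jaw":0}]' >/dev/null; python3 ok.py
python3 -m inch '[{"tx":0,"ty":0.1,"tz":0,"ax":0,"ay":0,"az":0,"jaw":0},{"tx":0,"ty":0.2,"tz":0,"ax":0,"ay":0,"az":0,"jaw":0},{"tx":0,"ty":0.8,"tz":0,"ax":0,"ay":0,"az":0,"jaw":0},{"tx":0,"ty":0.8,"tz":0,"ax":0,"ay":0,"az":0,"jaw":0},{"tx":0,"ty":0,"tz":0,"ax":0,"ay":0,"az":0,"jaw":0},{"tx":0,"ty":0,"tz":-3,"ax":0,"ay":0,"az":0,"jaw":0},{"tx":0,"ty":0,"tz":-5,"ax":0,"ay":0,"az":0,"jaw":0},{"tx":0,"ty":0,"tz":-4,"ax":0,"ay":0,"az":0,"jaw":0},{"tx":0,"ty":0,"tz":0,"ax":0,"ay":0,"az":0,"jaw":0}]'
python3 - <<'E'
from h import *
im,d=viewer.get_image('scene'); c=im[90:290,200:460]; cv2.imwrite('pics/s3.png',cv2.resize(c[:,:,::-1],None,fx=3,fy=3)[:600,:780])
E
```

```text
19.73 [534.67 -15.7   62.7 ] [ 1.18993897 -9.26500914 -1.7077222 ]
20.1 [534.61 -15.69  62.68] [  2.08784055 -10.74236427  -1.91631832]
t: 21.22
ee_pos: [538.7, -34.1, 185.8]
orientation: [3.136, 0.167, 0.01]
ft_force: [-1.0, 0.5, -0.7]
width: 0.5
```

View pics/s3.png

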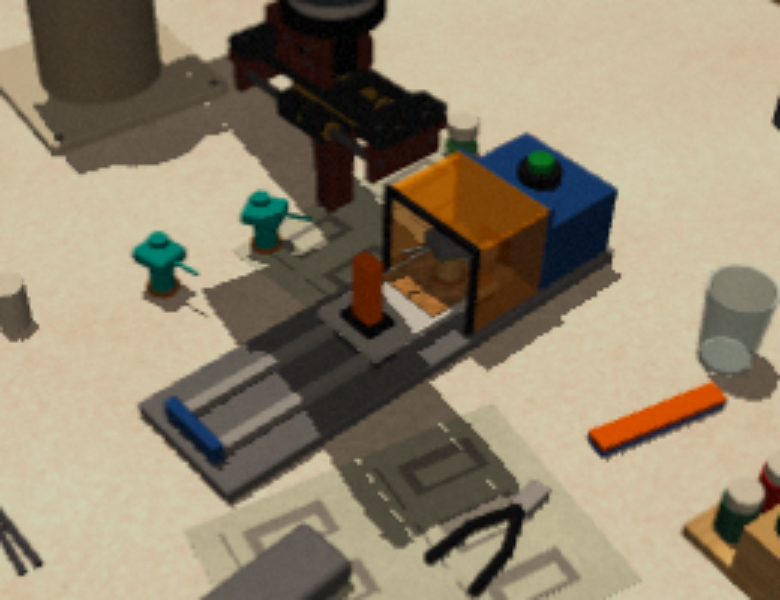

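The carriage is at the stop, the turret stands inside the hood (445,255), and the post is clear at (367,290). Next, over the button.

```bash

python3 -m inch '[{"tx":0,"ty":-2.5,"tz":0,"ax":0,"ay":0,"az":0,"jaw":0},{"tx":0,"ty":-4,"tz":0,"ax":0,"ay":0,"az":0,"jaw":0},{"tx":0,"ty":-4,"tz":0,"ax":0,"ay":0,"az":0,"jaw":0},{"tx":0,"ty":-4,"tz":0,"ax":0,"ay":0,"az":0,"jaw":0},{"tx":0,"ty":-4,"tz":0,"ax":0,"ay":0,"az":0,"jaw":0},{"tx":0,"ty":-4,"tz":0,"ax":0,"ay":0,"az":0,"jaw":0},{"tx":-0.17,"ty":-2.5,"tz":0,"ax":0,"ay":0,"az":0,"jaw":0},{"tx":0,"ty":0,"tz":0,"ax":0,"ay":0,"az":0,"jaw":0},{"tx":0,"ty":0,"tz":0,"ax":0,"ay":0,"az":0,"jaw":0}]'
python3 -c "
from h import *
o=get_obs();print(o['ee_pos'],cv2.Rodrigues(np.array(o['orientation']))[0].round(3))"
```

```text
t: 22.4
ee_pos: [507.6, 213.7, 181.5]
orientation: [3.136, 0.168, -0.003]
ft_force: [0.6, 0.4, 0.0]
width: 0.4
[507.56815934 213.71058393 181.48618737] [[ 0.994  0.107 -0.002]
 [ 0.107 -0.994 -0.001]
 [-0.002  0.001 -1.   ]]
```

```bash

python3 -m inch '[{"tx":0.2,"ty":0,"tz":2.5,"ax":0,"ay":0,"az":0,"jaw":0},{"tx":0,"ty":0,"tz":2.5,"ax":0,"ay":0,"az":0,"jaw":0},{"tx":0,"ty":0,"tz":0.8,"ax":0,"ay":0,"az":0,"jaw":0},{"tx":0,"ty":0,"tz":0,"ax":0,"ay":0,"az":0,"jaw":0},{"tx":0,"ty":0,"tz":0,"ax":0,"ay":0,"az":0,"jaw":0}]'
python3 -m inch '[{"tx":0,"ty":0,"tz":0.2,"ax":0,"ay":0,"az":0,"jaw":0},{"tx":0,"ty":0,"tz":0.2,"ax":0,"ay":0,"az":0,"jaw":0},{"tx":0,"ty":0,"tz":0.2,"ax":0,"ay":0,"az":0,"jaw":0},{"tx":0,"ty":0,"tz":0.2,"ax":0,"ay":0,"az":0,"jaw":0}]'
python3 -m inch '[{"tx":0,"ty":0,"tz":0.2,"ax":0,"ay":0,"az":0,"jaw":0}]'
```

```text
t: 23.02
ee_pos: [510.9, 214.6, 125.5]
orientation: [-3.137, -0.167, -0.002]
ft_force: [-0.0, 0.8, 0.8]
width: 0.2
t: 23.52
ee_pos: [510.2, 214.7, 116.6]
orientation: [-3.137, -0.168, -0.0]
ft_force: [0.9, -0.1, 0.1]
width: 0.4
t: 23.65
ee_pos: [510.2, 214.7, 114.5]
orientation: [3.137, 0.168, -0.0]
ft_force: [-0.2, -0.7, -0.4]
width: 0.7
```

```bash

python3 -m inch '[{"tx":0,"ty":0,"tz":0.2,"ax":0,"ay":0,"az":0,"jaw":0},{"tx":0,"ty":0,"tz":0.15,"ax":0,"ay":0,"az":0,"jaw":0}]'
python3 -m inch '[{"tx":0,"ty":0,"tz":0.15,"ax":0,"ay":0,"az":0,"jaw":0},{"tx":0,"ty":0,"tz":0.1,"ax":0,"ay":0,"az":0,"jaw":0}]'
python3 -m inch '[{"tx":0,"ty":0,"tz":0.1,"ax":0,"ay":0,"az":0,"jaw":0}]'
python3 -m inch '[{"tx":0,"ty":0,"tz":0.1,"ax":0,"ay":0,"az":0,"jaw":0}]'
```

```text
t: 23.9
ee_pos: [510.2, 214.7, 111.1]
orientation: [3.137, 0.168, -0.0]
ft_force: [-0.5, -0.2, 2.1]
width: 0.5
t: 24.15
ee_pos: [510.3, 214.7, 108.8]
orientation: [-3.137, -0.168, -0.0]
ft_force: [-1.0, 0.3, 3.1]
width: 0.4
t: 24.28
ee_pos: [510.3, 214.7, 107.8]
orientation: [-3.137, -0.168, -0.0]
ft_force: [-2.0, -0.3, 3.6]
width: 0.2
t: 24.4
ee_pos: [510.3, 214.7, 106.8]
orientation: [-3.137, -0.167, -0.0]
ft_force: [-1.7, -1.4, 5.9]
width: 0.4
```

```bash

python3 -m inch '[{"tx":0,"ty":0,"tz":0.08,"ax":0,"ay":0,"az":0,"jaw":0}]'
python3 -m inch '[{"tx":0,"ty":0,"tz":0.08,"ax":0,"ay":0,"az":0,"jaw":0},{"tx":0,"ty":0,"tz":0,"ax":0,"ay":0,"az":0,"jaw":0},{"tx":0,"ty":0,"tz":0,"ax":0,"ay":0,"az":0,"jaw":0}]'
```

```text
t: 24.52
ee_pos: [510.3, 214.7, 106.2]
orientation: [-3.137, -0.168, -0.0]
ft_force: [-2.7, -1.7, 12.3]
width: 0.4
t: 24.9
ee_pos: [510.3, 214.7, 106.2]
orientation: [-3.137, -0.168, -0.0]
ft_force: [-4.5, -1.6, 14.5]
width: 0.7
```

The button is bottomed: it stalled at 106.2 mm with the force well above 5 N. I'll release, retreat upwards and check.

```bash

python3 -m inch '[{"tx":0,"ty":0,"tz":-0.3,"ax":0,"ay":0,"az":0,"jaw":0},{"tx":0,"ty":0,"tz":-0.7,"ax":0,"ay":0,"az":0,"jaw":0},{"tx":0,"ty":0,"tz":-3,"ax":0,"ay":0,"az":0,"jaw":0},{"tx":0,"ty":0,"tz":-4,"ax":0,"ay":0,"az":0,"jaw":0},{"tx":0,"ty":0,"tz":-4,"ax":0,"ay":0,"az":0,"jaw":0},{"tx":0,"ty":0,"tz":0,"ax":0,"ay":0,"az":0,"jaw":0},{"tx":0,"ty":0,"tz":0,"ax":0,"ay":0,"az":0,"jaw":0}]'
python3 - <<'E'
from h import *
im,d=viewer.get_image('scene'); c=im[90:290,180:440]; cv2.imwrite('pics/s4.png',cv2.resize(c[:,:,::-1],None,fx=3,fy=3)[:600,:780])
for m in masks_of('scene','post_top')[:2]:
    P,_=cloud('scene',m['pixels'],d); s=P[:,2]>99; print(m['score'],s.sum(),P[s].mean(0))
d0=np.load('scene0.npy'); P,_=cloud('scene',np.ones_like(d0,bool),d0); s=(P[:,2]>99)&(P[:,1]<-90)&(P[:,1]>-150)&(abs(P[:,0]-545)<30); print('start',P[s].mean(0))
E
```

```text
t: 25.78
ee_pos: [509.8, 214.4, 224.4]
orientation: [3.137, 0.168, -0.001]
ft_force: [-0.2, 0.2, -1.3]
width: 0.5
0.72 50 [537.95610666   2.8523208  103.9362455 ]
start [ 547.66476551 -115.21289113  104.32445368]
```

View pics/s4.png

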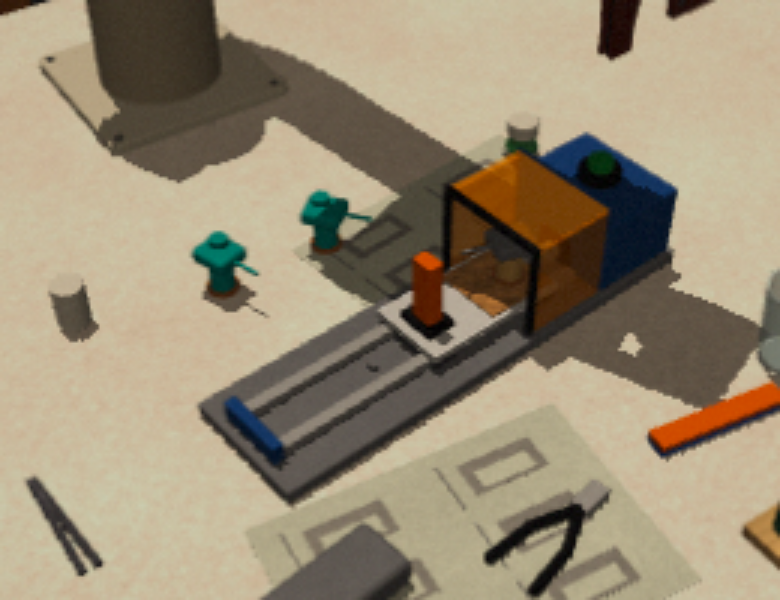

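Post travel is about 118.5 mm, which agrees with the arm's reading. The turret stands in the hood (508,255), the button is back up (600,165), and the bystanders are in place.

```bash
python3 -c "
from workcell import ctrl; print(ctrl.close_job())"
```

```text
the job is handed in; nothing more can be done
None
```

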